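# Let a drawer box through the gate and tally it

## Robot

A 7-joint arm with a two-finger parallel gripper is mounted at the origin on the work surface. World frame = base frame: x ahead of the robot, y to its left, z up, the work surface at z = 0. Lengths are in m, angles in rad, forces in N, time in s.
With the tool pointing down it reaches from about 0.425 to 0.925 m from the base axis. Payload 6.8 kg.
Tool frame: the origin (TCP) lies at the very end of the fingers, on their centre line; the grasp point (between the pads) lies 19 mm behind it; z points along the fingers, y is the line along which they close (so a half turn about z gives the same grasp; the last joint's range is limited). The gripper opens to 85 mm and grips with 20 to 120 N. Pads are 22 mm wide; open, the fingers measure 114 mm over their backs; the gripper's body (76 mm by 85 mm) begins 54 mm behind the grasp point. The pads swing forward as they close: fully open they stand 13 mm farther back than shut.
Start: joints at [1.065, 0.477, 0.022, 1.555, -0.011, 1.109, -0.083], TCP at [0.261, -0.622, 0.231] pointing down, gripper open.
Joint ranges: [-2.96, 2.96], [-0.34, 2.1], [-1.41, 1.46], [0.24, 2.44], [-1.37, 4.51], [0.17, 1.92], [-2.96, 2.96]. Speed limits (rad/s): [2.39, 2.39, 3.14, 3.14, 3.14, 3.14, 3.14].

## Interface

Orientations are given as a rotation vector (axis times angle).
In Python, from bench import get_obs, viewer, r gives the robot as it stands. The module is installed in compiled form; this text tells all that it offers.
- The arm moves only by the tool play_rows, never from a script. Its argument "commands" is a list that holds one entry, the list of rows, each a list of 5 numbers: the gripper's target within -1 to 1 (shut at 1, half-way at 0, fully open at -1), then the shift along the tool's x, y, z scaled (see below), then the turn about the tool's z scaled (see below). A call has 1 to 12 rows; each row is the pose to reach, as a shift and turn from the pose commanded when the call began, along the tool's axes at that moment; what a row does not reach only later rows make up. The controller multiplies each number of a shift by 0.2 m and each number of a turn by pi/2 rad. A row lasts 1/12 s, in which the tool goes at most 41.7 mm and 7.16 degrees, less where a joint would pass 70% of its speed; a pose out of reach is approached as far as the arm can. A call with a number of a shift or a turn outside -1 to 1 is refused whole. A call with a gripper value outside its range is refused whole. The fingers move at their own pace and stop on an object; "grip_force" is the grip in N (left out, the last holds). Time passes only in rows, so rows that repeat a pose let the fingers close. It gives the time, the measured TCP pose, the force, the opening and the grip force at its end, in the units of the state.
- get_obs(): the state, without advancing time (a new reading comes with each control period).
- viewer.grab_frame(name): name is "scene" or "top"; returns a dict with "pixels" (420x560x3 uint8, red, green, blue), "fovy" (degrees; the focal length in pixels is half the picture's height over the tangent of half this angle, whatever the lens; pixels are square), "cx", "cy" (the principal point, pixels), "world_to_cam" (4x4, takes a point from world to camera coordinates). Camera axes: x right, y up, looking along -z (the intrinsics and any distortion apply to the point x, -y, -z); pixel columns grow to the right and rows downward; lengths in m; the calibration is good to about 2 mm. A picture is of the moment at which its call begins. There is no depth.
- r.hand_in(): hands the job in; it is judged then, once.
Trained networks look in a picture, given as the dict that the camera call returned (one of the last four; its "shot" number tells which), for a name from the list of things; names that differ only in an ending like _2 or _b are one class to them, and where a whole thing is asked for, a point or a joint stands for the part that bears it (a point fixed in the world has none). Each returns a list of dicts, best first, with "score" (0 to 1); they miss things now and then, are a little off and sometimes report something else, mostly with a low value. They report only what shows in the picture. A call takes as long as a camera call. They do not tell look-alikes from the thing itself.
- viewer.trace(picture, thing): "pixels" (420x560 bool, what is visible of it) and "rect" ([left, top, right, bottom] in pixels, round what is visible of it).
The state is a dict: "clock": time; "joints": joint angles; "qvel": joint speeds; "tau": joint torques, N m; "tcp_pos": TCP position; "orientation": TCP orientation; "contact_force": force on the tool from outside, world axes, zero at the start; "moment": the same for the moment, N m; "grip_width": finger opening in m; "gripper_force": force on a finger pad.
Only numpy, scipy, OpenCV 4.12 (cv2) and the standard library are available. Lean on these libraries where they do the work, as an engineer would, in place of code of your own. Each camera call takes 0.05 s, during which the arm holds its last target. There are 200 camera calls.

## Task

Lift the wooden gate bar straight up and level out of its two U brackets and lay it across the two rest blocks, then push the MDF drawer box along the lane through the open gate until it is fully against the end stop. Then put the bar back down into both brackets behind the box, let go of it, and finally roll the tally wheel, fin by fin, until its one long fin stands straight up. Keep the bar level all the while, do not tip the box, and leave the paint tin, roller and glue bottle where they are.

Things in the scene. Friction and masses are not known exactly. Their poses are not given: they have to be found in the camera images.
- lane: Fixed plywood lane, base board 270 (x) x 370 (y) x 18 mm; origin on the bench under the gate's middle, lane floor at z = 18 mm. Lane runs along its y axis; the box travels towards its -y. Two guide battens (top z 43 mm, inner faces x = +-83 mm, y = -145 to +195 mm) lead the box.
- stop (a point): End stop, a batten across the lane's -y end, top at lane z = 48 mm; this point is the middle of the top edge of the face that the box meets, at lane y = -145 mm.
- bracket_a (a point): Middle of the seat of the steel U bracket at lane x = -115 mm, y = 0, z = 50 mm. Bracket 20 mm thick along x, slot 38 mm wide along y, open at the top; straight walls to z = 85 mm, then a flared mouth to z = 95 mm (about 48 mm wide there, 56 mm over all).
- bracket_b (a point): Middle of the seat of the other, equal U bracket, at lane x = +115 mm.
- bar: Loose wooden gate bar, 300 (along its x) x 30 (y) x 30 (z) mm, about 0.3 kg, with a raised grip block 70 (x) x 20 (y) x 45 (z) mm standing on its middle, so its top is 75 mm above the bar's underside. Origin at the middle of its underside. It starts lying in both U brackets, along the lane's x axis, and blocks the box. It is symmetric, either way round will do.
- bar_end_a (a point): Point on the bar's underside 145 mm from its middle, at its -x end.
- bar_end_b (a point): Point on the bar's underside 145 mm from its middle, at its +x end.
- drawer_box: Loose open-topped box of brown MDF with one divider, 160 (x) x 100 (y) x 60 (z) mm, walls 10 mm, about 0.42 kg. Origin at the centre of its underside, axes as the lane's. It stands on the lane floor on the lane's +y side of the bar; against the end stop its origin is at lane y = -95 mm.
- rest: Fixed rest: two dark wooden blocks 50 (x) x 90 (y) x 25 (z) mm, their centres at x = +-95 mm, joined by a low slat. Origin on the bench midway between the blocks. The bar is laid along its x axis, on both flat tops at z = 25 mm. It stands to one side of the lane or the other (left or right).
- tally: Fixed grey stand of the tally wheel, foot 80 (x) x 130 (y) x 8 mm, two cheeks at x = +-24 mm (6 mm thick, 110 mm long in y, top at z = 78 mm). Origin on the bench under the wheel. It stands on the other side of the lane from the rest.
- tally_axis (a point): Centre of the bare aluminium tally wheel, 66 mm above the bench; wheel axis along the stand's x. Hub radius 17 mm, 36 mm wide, five fins 72 degrees apart, each 5 mm thick and 36 mm wide: four reach 45 mm from the axis, one long fin 58 mm.
- tally_wheel (a joint): Angle of the tally wheel (rad): 0 when the long fin stands straight up; negative when the long fin leans to the stand's -y; it grows as the top of the wheel is pushed towards the stand's +y. Starts at -1.95 to -1.1; stops at -2.9 and +0.9. It turns with slight friction (about 0.06 N m) and stays where it is left; it has no clicks.
- paint_tin: Paint tin, 100 mm across, 110 mm high, loose bystander; origin at its underside.
- roller: Small paint roller with red handle lying down, 245 mm long, bystander; origin under the middle of the roller sleeve, handle along its -x.
- glue: Glue bottle, 60 mm across, 170 mm high, loose bystander; origin at its underside.
Things that resemble listed ones, but are neither listed nor needed, are in the scene too. Leave any yellow look-alike of the drawer_box alone. Leave any blue look-alike of the tally alone.

How it is judged:
On the way, in this order (a step that is already met when the one before it is completed fails the run):
1. both ends of the bar lifted clear above the U brackets (z of each of bar_end_a, bar_end_b in the frame of lane above 0.1 m), for 0.1 s.
2. bar lying on both rest blocks, let go (z of bar_end_a in the frame of rest between 0.019 and 0.031 m and z of bar_end_b in the frame of rest between 0.019 and 0.031 m and x of bar in the frame of rest between -0.05 and 0.05 m and y of bar in the frame of rest between -0.045 and 0.045 m and contact force between the fingers and bar below 0.1 N and linear speed of bar below 0.03 m/s), for 0.2 s.
3. drawer box through the gate and against the end stop (y of drawer_box in the frame of lane below -0.088 m and z of drawer_box in the frame of lane between 0.012 and 0.024 m and x of drawer_box in the frame of lane between -0.02 and 0.02 m and linear speed of drawer_box below 0.03 m/s), for 0.2 s.
4. bar lying in both U brackets again, let go (z of bar_end_a in the frame of lane between 0.044 and 0.056 m and z of bar_end_b in the frame of lane between 0.044 and 0.056 m and y of bar_end_a in the frame of lane between -0.02 and 0.02 m and y of bar_end_b in the frame of lane between -0.02 and 0.02 m and x of bar in the frame of lane between -0.023 and 0.023 m and contact force between the fingers and bar below 0.1 N and linear speed of bar below 0.03 m/s), for 0.2 s.
5. long fin of the tally wheel straight up (value of joint tally_wheel between -0.22 and 0.22 rad and velocity of joint tally_wheel between -0.1 and 0.1 rad/s), for 0.2 s.
At the end, for the whole second after the job is handed in: The bar lies in both U brackets (both ends within 6 mm of the seat height, within 23 mm of centred lengthwise), released and at rest; the drawer box stands on the lane floor within 7 mm of the end stop; the tally wheel's long fin is within 0.22 rad (about 12 degrees) of straight up and still (all of step 3 and all of step 4 and all of step 5); the robot touches nothing.
It fails at once if the bar is tilted more than 0.3 rad from level (angle between bar's own x axis and vertical below 1.27 rad or angle between bar's own x axis and vertical above 1.87 rad).
It fails at once if the drawer box is tipped more than 0.3 rad (angle between drawer_box's own z axis and vertical above 0.3 rad).
It fails at once if a bystander is moved by more than 30 mm (distance of any of paint_tin, roller, glue from where it was at the start of the episode above 0.03 m).
It also fails if it takes over 72 s, if anything falls off the work surface, if the arm or the gripper's body presses on something with over 40 N, if the wrist force passes 120 N, or if a joint passes its speed limit or range.

## Working session

There is one attempt and no reset: what is moved stays moved. The work goes in short steps, Python scripts to look and compute and a tool call to move; the robot and the scene stay as the last step left them, time stands still between calls to the robot, and variables do not carry over. Pictures are saved under pics/ and viewed, at most 10 in all, crops included, and the job is handed in when it is done.

Besides the shell and the picture viewer there is one more tool, called after "Request:" by a JSON object that holds its "op" and its "data". play_rows: Moves the arm, as the interface text tells. Shifts and turns lie within -1 to 1; 1 stands for 0.2 m of shift or pi/2 rad of turn. Its arguments: {"type":"object","properties":{"commands":{"type":"array","items":{"type":"array","items":{"type":"array","items":{"type":"number","minimum":-1,"maximum":1}}}},"grip_force":{"type":"number"}},"required":["commands"]}

```bash
mkdir -p pics
cat > h.py <<'E'
import numpy as np, cv2
from bench import get_obs, viewer, r
E
python3 - <<'E'
from h import *
o=get_obs(); print({k:np.round(v,3).tolist() if not isinstance(v,dict) else v for k,v in o.items()})
for n in ["scene","top"]:
    f=viewer.grab_frame(n); cv2.imwrite(f"pics/{n}0.png",f["pixels"][:,:,::-1])
    print(n,{k:(np.round(v,4).tolist() if k!="pixels" else 0) for k,v in f.items()})
    for t in ["lane","bar","drawer_box","rest","tally","tally_wheel","paint_tin","roller","glue"]:
        print(t,[(round(float(d["score"]),2),np.round(d["rect"]).tolist()) for d in viewer.trace(f,t)][:3])
E
```

```text
{'clock': 0.0, 'joints': [1.065, 0.478, 0.022, 1.556, -0.011, 1.109, -0.083], 'qvel': [0.001, -0.003, 0.001, -0.002, 0.001, -0.001, -0.001], 'tau': [-0.0, -59.645, 1.608, -28.12, 0.013, 0.009, 0.0], 'tcp_pos': [0.261, -0.622, 0.23], 'orientation': [-3.078, -0.62, 0.001], 'contact_force': [0.143, 0.242, -0.522], 'moment': [0.046, 0.005, -0.003], 'gripper_force': 0.0, 'grip_width': 0.085}
scene {'pixels': 0, 'fovy': 56.962, 'cx': 280.361, 'cy': 205.5424, 'world_to_cam': [[0.6247, 0.7808, -0.0073, -0.3499], [-0.6289, 0.5087, 0.588, 0.3497], [0.4628, -0.3628, 0.8088, -1.4172], [0.0, 0.0, 0.0, 1.0]], 'shot': 1}
lane [(0.68, [205.0, 147.0, 359.0, 267.0])]
bar [(0.93, [250.0, 154.0, 318.0, 232.0]), (0.73, [280.0, 153.0, 339.0, 204.0])]
drawer_box [(0.77, [277.0, 149.0, 343.0, 204.0]), (0.67, [355.0, 207.0, 400.0, 273.0])]
rest [(0.55, [321.0, 116.0, 384.0, 173.0])]
tally [(0.75, [154.0, 227.0, 212.0, 280.0]), (0.21, [249.0, 155.0, 318.0, 231.0])]
tally_wheel [(0.95, [139.0, 185.0, 174.0, 209.0]), (0.72, [159.0, 227.0, 195.0, 257.0]), (0.54, [207.0, 144.0, 356.0, 265.0])]
paint_tin [(0.82, [
[... 171 characters left out ...]
y': 209.9974, 'world_to_cam': [[0.0151, -0.9999, 0.0012, -0.0239], [0.9905, 0.0151, 0.1366, -0.5867], [-0.1366, -0.0008, 0.9906, -1.5642], [0.0, 0.0, 0.0, 1.0]], 'shot': 2}
lane [(0.87, [210.0, 176.0, 338.0, 272.0])]
bar [(0.58, [274.0, 169.0, 289.0, 273.0])]
drawer_box [(0.86, [211.0, 102.0, 270.0, 161.0]), (0.73, [223.0, 190.0, 264.0, 248.0])]
rest [(0.66, [150.0, 190.0, 188.0, 275.0])]
tally [(0.96, [352.0, 273.0, 398.0, 305.0]), (0.57, [355.0, 218.0, 405.0, 246.0])]
tally_wheel [(0.74, [372.0, 225.0, 404.0, 244.0]), (0.57, [361.0, 282.0, 396.0, 294.0])]
paint_tin [(0.7, [420.0, 182.0, 460.0, 216.0])]
roller [(0.95, [436.0, 266.0, 469.0, 336.0])]
glue [(0.88, [85.0, 225.0, 121.0, 245.0])]
```

Run:
```python
import cv2
a=cv2.imread("pics/top0.png")[90:350,80:480]; cv2.imwrite("pics/topc.png",cv2.resize(a,None,fx=2,fy=2,interpolation=cv2.INTER_CUBIC))
a=cv2.imread("pics/scene0.png")[70:350,50:420]; cv2.imwrite("pics/scc.png",cv2.resize(a,None,fx=2,fy=2,interpolation=cv2.INTER_CUBIC))
```

```text
(no output)
```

View pics/topc.png

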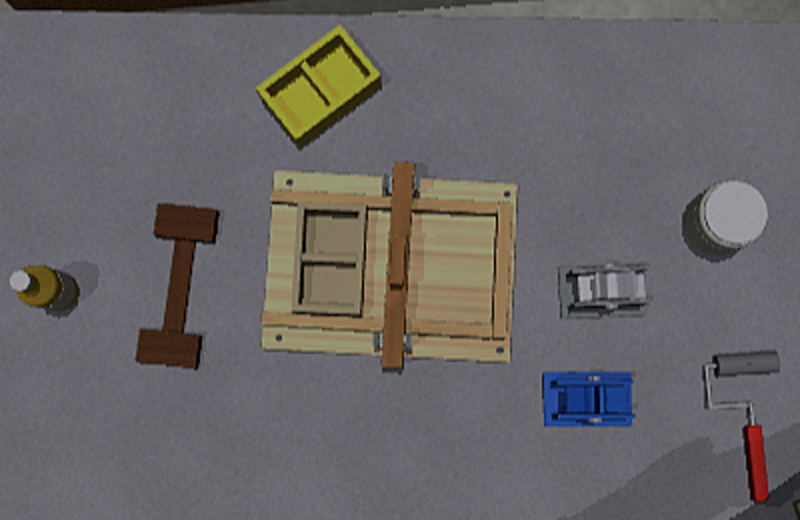

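View pics/scc.png

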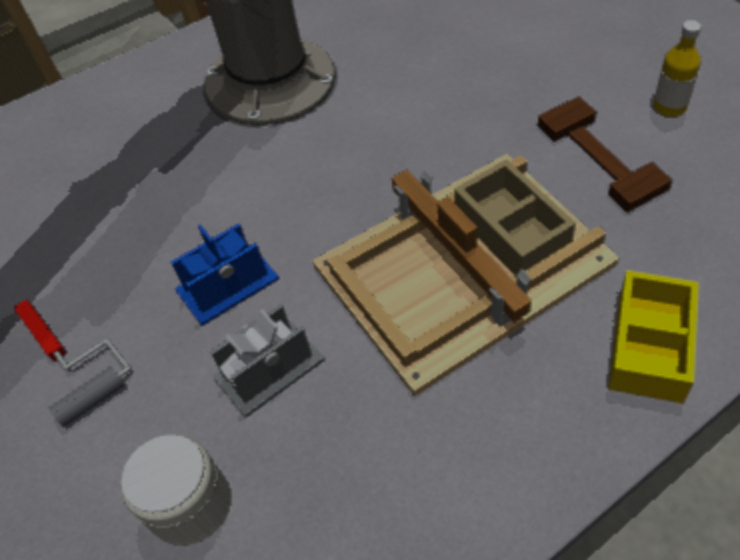

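The top view shows the lane in the middle, with the stop to the right (world -y) and the brown box to the left. The rest is left at crop (178,286). The grey tally is at (605,291), with its blue copy below it.

```bash
cat >> h.py <<'E'
from scipy.optimize import least_squares
def proj(f,P):
    W=np.asarray(f["world_to_cam"]);fl=210/np.tan(np.radians(f["fovy"])/2)
    c=np.asarray(P)@W[:3,:3].T+W[:3,3]
    return np.c_[f["cx"]+fl*c[:,0]/-c[:,2],f["cy"]-fl*c[:,1]/-c[:,2]]
def tow(p,M):
    M=np.asarray(M,float);c,s=np.cos(p[2]),np.sin(p[2])
    return np.c_[p[0]+c*M[:,0]-s*M[:,1],p[1]+s*M[:,0]+c*M[:,1],M[:,2]]
def fit(views,x0):  # views: [(frame, model pts, pixels)]
    s=least_squares(lambda p:np.concatenate([(proj(f,tow(p,M))-px).ravel() for f,M,px in views]),x0,loss='soft_l1')
    return s.x,np.abs(s.fun).max()
E
python3 - <<'E'
from h import *
import json
T=viewer.grab_frame("top");S=viewer.grab_frame("scene")
for n,f in(("T",T),("S",S)): np.savez(n+".npz",**f)
t=lambda L:np.array(L)/2+[80,90]; s=lambda L:np.array(L)/2+[50,70]
M=np.array([[.135,.185,.018],[.135,-.185,.018],[-.135,-.185,.018],[-.135,.185,.018]])
pl,e=fit([(T,M,t([(274,172),(518,185),(510,362),(262,350)])),(S,M,s([(618,258),(416,390),(315,264),(505,155)]))],[.6,0,0]);print("lane",pl,e)
B=np.array([[.12,.045,.025],[.12,-.045,.025],[-.12,-.045,.025],[-.12,.045,.025]])
p,e=fit([(T,B,t([(158,205),(217,208),(199,366),(136,362)]))],[.6,.3,0]);print("rest",p,e)
B=np.array([[.08,.05,.078],[.08,-.05,.078],[-.08,-.05,.078],[-.08,.05,.078]])
p,e=fit([(T,B,t([(300,205),(365,208),(360,312),(293,310)]))],[.6,.1,0]);print("box",p,e)
B=np.array([[.15,0,.08],[-.15,0,.08]])
p,e=fit([(T,B,t([(405,163),(392,369)]))],[.6,0,0]);print("bar",p,e)
F=np.array([[.04,.065,.008],[.04,-.065,.008],[-.04,-.065,.008],[-.04,.065,.008]])
p,e=fit([(T,F[[0,2,3]],t([(560,264),(651,318),(558,318)]))],[.6,-.3,0]);print("tally",p,e)
o=get_obs();R=cv2.Rodrigues(np.array(o["orientation"]))[0];print(R.round(3))
a=cv2.resize(T["pixels"][215:255,350:410],None,fx=6.6,fy=6.6,interpolation=cv2.INTER_CUBIC)
b=cv2.resize(S["pixels"][215:280,150:215],None,fx=6.0,fy=6.0,interpolation=cv2.INTER_CUBIC)
c=np.zeros((400,790,3),np.uint8);c[:a.shape[0],:a.shape[1]]=a;c[:b.shape[0],398:398+b.shape[1]]=b;cv2.imwrite("pics/tal.png",c[:,:,::-1])
E
```

```text
lane [ 0.55232694  0.01230234 -0.0340831 ] 2.5473642756883237
rest [ 0.5170263   0.32922359 -0.07668214] 1.1768501230109223
box [ 0.55321701  0.09963952 -0.03128301] 1.5625140158957151
bar [ 5.45295552e-01 -4.98954724e-04 -4.62092417e-02] 0.012620100099638876
tally [ 0.51800628 -0.30942967  0.00962864] 1.818777072017781
[[ 0.922  0.387  0.   ]
 [ 0.387 -0.922 -0.   ]
 [ 0.     0.    -1.   ]]
```

View pics/tal.png

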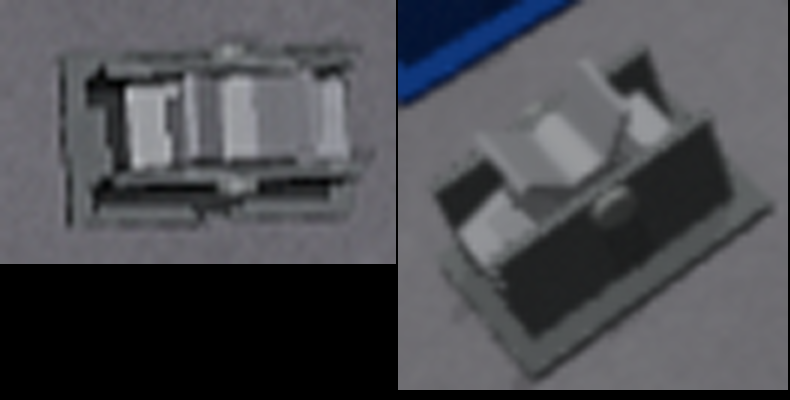

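Run:
```python
from h import *
T=dict(np.load("T.npz"));S=dict(np.load("S.npz"))
t=lambda L:np.array(L)/2+[80,90]; s=lambda L:np.array(L)/2+[50,70]
M=np.array([[.135,.185,.018],[.135,-.185,.018],[-.135,-.185,.018],[-.135,.185,.018]])
for n,v in(("T",(T,M,t([(274,172),(518,185),(510,362),(262,350)]))),("S",(S,M,s([(618,258),(416,390),(315,264),(505,155)])))):
    p,e=fit([v],[.55,0,0]);print(n,p,e,(proj(v[0],tow(p,M))-v[2]).round(1).tolist())
q=lambda L:(np.array(L)-[398,0])/6.+[150,215]
C=np.array([[.027,-.055,.078],[.027,.055,.078],[-.027,-.055,.078],[-.027,.055,.078],[.04,-.065,.008],[.04,.065,.008]])
px=q([(500,270),(712,120),(435,190),(645,50),(535,378),(775,208)])
p,e=fit([(S,C,px)],[.52,-.31,0]);print("tally S",p,e,(proj(S,tow(p,C))-px).round(1).tolist())
im=[]
for th,sg in((-1.885,1),(-1.885,-1),(-1.75,1),(-1.75,-1)):
    a=cv2.resize(S["pixels"][215:280,150:215],None,fx=6,fy=6,interpolation=cv2.INTER_CUBIC)
    a=a[:300].copy()
    for k in range(5):
        L=.058 if k==0 else .045;an=th+k*2*np.pi/5
        u=np.array([np.sin(an)*sg,np.cos(an)])
        P=[[x,u[0]*rr,.066+u[1]*rr] for x,rr in((-.018,.017),(-.018,L),(.018,L),(.018,.017))]
        z=((proj(S,tow(p,P))-[150,215])*6).astype(int)
        cv2.polylines(a,[z],True,(255,0,0) if k==0 else (0,255,0),1)
    im.append(a)
c=np.vstack([np.hstack(im[:2]),np.hstack(im[2:])]);cv2.imwrite("pics/tw.png",c[:,:,::-1])
```

```text
T [ 0.54982204  0.01153745 -0.03676744] 0.4714714307954182 [[0.1, -0.1], [-0.3, -0.4], [0.2, 0.5], [-0.1, -0.0]]
S [ 0.55673566  0.01227566 -0.02830072] 1.8060459155177284 [[0.9, -0.3], [0.0, 1.6], [-1.8, -0.7], [0.2, -0.7]]
tally S [ 0.52606231 -0.30590237  0.0576802 ] 1.0128574007516136 [[-0.2, 0.4], [0.7, 0.1], [-0.7, -0.2], [0.1, -1.0], [-0.1, 0.6], [0.2, -0.2]]
```

View pics/tw.png

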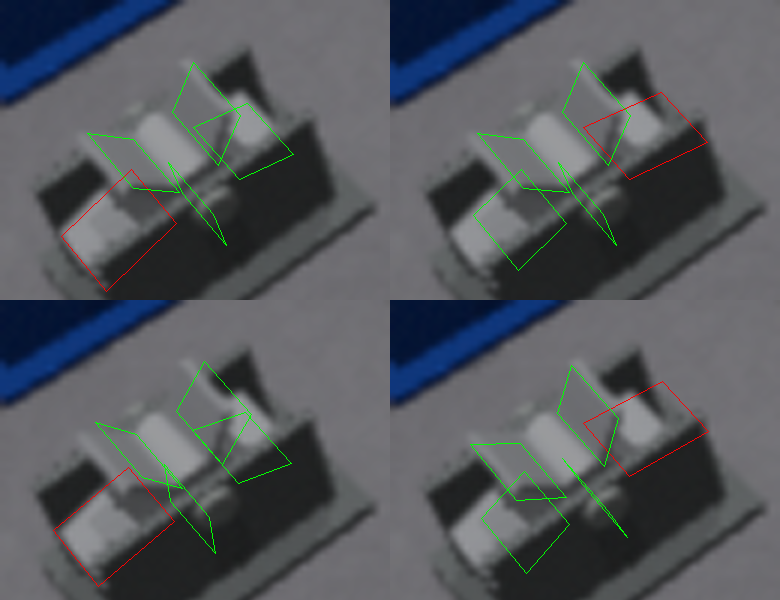

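H1 fits: the long fin lies on the world -y side at about -1.9 rad. The board spans y -175 to +195 mm, so the lane origin is about (0.549, 0.001), which agrees with the bar.

Request:
{"op": "play_rows", "data": {"commands": [[[-1,0.84,-0.77,0,0],[-1,0.84,-0.77,0,0],[-1,0.84,-0.77,0,0],[-1,0.84,-0.77,0,0],[-1,0.84,-0.77,0,0],[-1,0.84,-0.77,0,0],[-1,0.84,-0.77,0,0]]], "grip_force": 60}}

```text
clock: 1.68
tcp_pos: [0.3601, -0.4099, 0.2317]
orientation: [-3.076, -0.633, -0.003]
contact_force: [0.5, 1.4, -0.3]
grip_width: 0.0855
gripper_force: 0.0
```

Request:
{"op": "play_rows", "data": {"commands": [[[-1,0.84,-0.77,0,0.276],[-1,0.84,-0.77,0,0.276],[-1,0.84,-0.77,0,0.276],[-1,0.84,-0.77,0,0.276],[-1,0.84,-0.77,0,0.276],[-1,0.84,-0.77,0,0.276],[-1,0.84,-0.77,0,0.276]]]}}

```text
clock: 2.27
tcp_pos: [0.4552, -0.2017, 0.2318]
orientation: [-3.139, 0.041, -0.004]
contact_force: [0.7, -0.1, 0.1]
grip_width: 0.0855
gripper_force: 0.0
```

```bash
cat >> h.py <<'E'
def go(*G):
    o=get_obs();R=cv2.Rodrigues(np.array(o["orientation"]))[0];y=np.arctan2(R[1,0],R[0,0])
    print("t",round(o["clock"],2),"tcp",np.round(o["tcp_pos"],4),"yaw",round(y,3),"F",np.round(o["contact_force"],1),"w",round(o["grip_width"],4))
    for x,yy,z,w in G:
        d=R.T@(np.array([x,yy,z])-o["tcp_pos"]);print((d/.2).round(3),round((y-w)/(np.pi/2),3))
E
python3 -c "
from h import *
go((.547,0,.2,-.037),(.547,0,.092,-.037))"
```

```text
t 2.27 tcp [ 0.4552 -0.2017  0.2318] yaw -0.026 F [ 0.7 -0.1  0.1] w 0.0855
[ 0.432 -1.02   0.162] 0.007
[ 0.431 -1.019  0.702] 0.007
```

Request:
{"op": "play_rows", "data": {"commands": [[[-1,0.43,-1,0.1,0.007],[-1,0.43,-1,0.1,0.007],[-1,0.43,-1,0.1,0.007],[-1,0.43,-1,0.1,0.007],[-1,0.43,-1,0.1,0.007],[-1,0.43,-1,0.1,0.007],[-1,0.43,-1,0.1,0.007],[-1,0.43,-1,0.1,0.007]]]}}

```text
clock: 2.93
tcp_pos: [0.5451, -0.0122, 0.211]
orientation: [3.14, -0.073, -0.001]
contact_force: [1.1, -0.5, 0.8]
grip_width: 0.0854
gripper_force: 0.0
```

Run:
```python
from h import *
go((.547,0,.092,-.037))
T=viewer.grab_frame("top");S=viewer.grab_frame("scene")
a=cv2.resize(T["pixels"][165:280,200:345],None,fx=2.7,fy=2.7,interpolation=cv2.INTER_CUBIC)
b=cv2.resize(S["pixels"][120:270,210:350],None,fx=2.7,fy=2.7,interpolation=cv2.INTER_CUBIC)
c=np.zeros((410,790,3),np.uint8);c[:a.shape[0],:a.shape[1]]=a;c[:b.shape[0],400:400+b.shape[1]]=b;cv2.imwrite("pics/ov.png",c[:,:,::-1])
```

```text
t 2.93 tcp [ 0.5451 -0.0122  0.211 ] yaw -0.046 F [ 1.1 -0.5  0.8] w 0.0854
[ 0.007 -0.062  0.595] -0.006
```

View pics/ov.png

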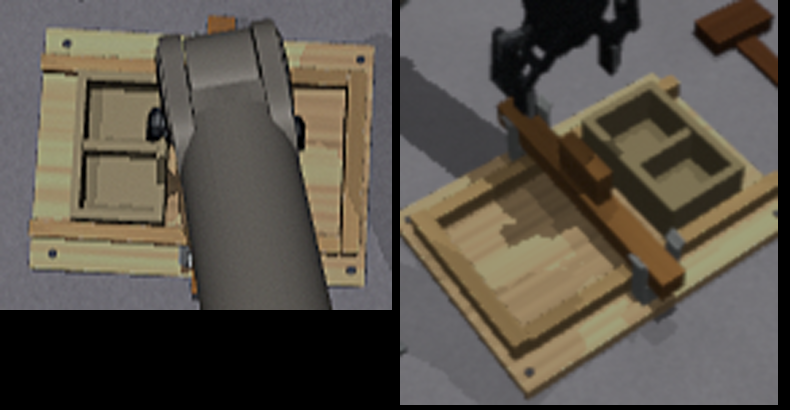

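The gripper straddles the bar and block, and everything is clear. Now I'll descend and grip.

Request:
{"op": "play_rows", "data": {"commands": [[[-1,0.01,-0.06,0.2,-0.006],[-1,0.01,-0.06,0.4,-0.006],[-1,0.01,-0.06,0.595,-0.006],[-1,0.01,-0.06,0.595,-0.006],[-1,0.01,-0.06,0.595,-0.006]]]}}

```text
clock: 3.45
tcp_pos: [0.5459, -0.0016, 0.0914]
orientation: [3.14, -0.063, -0.007]
contact_force: [0.5, -0.4, -0.2]
grip_width: 0.0851
gripper_force: 0.0
```

Request:
{"op": "play_rows", "data": {"commands": [[[0.2,0,0,0,0],[0.4,0,0,0,0],[0.6,0,0,0,0],[0.8,0,0,0,0],[1,0,0,0,0],[1,0,0,0,0],[1,0,0,0,0],[1,0,0,0,0]]]}}

```text
clock: 4.12
tcp_pos: [0.5482, 0.0005, 0.0934]
orientation: [3.141, -0.059, 0.002]
contact_force: [-1.9, -1.1, 6.4]
grip_width: 0.0191
gripper_force: 58.4
```

Request:
{"op": "play_rows", "data": {"commands": [[[1,0,0,-0.1,0],[1,0,0,-0.2,0],[1,0,0,-0.3,0],[1,0,0,-0.4,0],[1,0,0,-0.5,0],[1,0,0,-0.5,0],[1,0,0,-0.5,0]]]}}

```text
clock: 4.7
tcp_pos: [0.5479, 0.0005, 0.1928]
orientation: [3.141, -0.059, 0.003]
contact_force: [0.1, -0.4, -3.2]
grip_width: 0.0191
gripper_force: 59.7
```

```bash
python3 -c "
from h import *
go((.517,.329,.193,-.07))
T=viewer.grab_frame('top')
S=viewer.grab_frame('scene')
for d in viewer.trace(S,'bar')[:2]: print(d['rect'],d['score'],cv2.minAreaRect(np.argwhere(d['pixels'])[:,::-1].astype(np.float32)))
"
```

```text
t 4.7 tcp [5.479e-01 5.000e-04 1.928e-01] yaw -0.037 F [ 0.1 -0.4 -3.2] w 0.0191
[-2.160e-01 -1.636e+00 -1.000e-03] 0.021
[243.8, 128.2, 320.8, 210.9] 0.83 ((281.2500305175781, 167.25003051757812), (101.11627197265625, 21.21320343017578), 45.0)
```

Request:
{"op": "play_rows", "data": {"commands": [[[1,-0.02,-0.1,0,0],[1,-0.04,-0.25,0,0],[1,-0.06,-0.4,0,0],[1,-0.08,-0.55,0,0],[1,-0.1,-0.7,0,0],[1,-0.11,-0.82,0,0],[1,-0.11,-0.82,0,0]]]}}

```text
clock: 5.43
tcp_pos: [0.5298, 0.172, 0.1912]
orientation: [-3.138, 0.046, 0.003]
contact_force: [0.3, 0.9, -1.8]
grip_width: 0.0192
gripper_force: 59.6
```

Request:
{"op": "play_rows", "data": {"commands": [[[1,-0.02,-0.1,0,0.02],[1,-0.04,-0.25,0,0.02],[1,-0.06,-0.4,0,0.02],[1,-0.08,-0.55,0,0.02],[1,-0.1,-0.7,0,0.02],[1,-0.11,-0.82,0,0.02],[1,-0.11,-0.82,0,0.02],[1,-0.11,-0.82,0,0.02]]]}}

```text
clock: 6.1
tcp_pos: [0.5145, 0.3313, 0.1907]
orientation: [3.139, -0.102, -0.004]
contact_force: [0.1, -1.2, -3.1]
grip_width: 0.0193
gripper_force: 59.7
```

Run:
```python
from h import *
go((.517,.329,.072,-.07))
S=viewer.grab_frame("scene");T=viewer.grab_frame("top")
a=cv2.resize(T["pixels"][160:310,130:270],None,fx=2.7,fy=2.7,interpolation=cv2.INTER_CUBIC)
b=cv2.resize(S["pixels"][80:230,270:410],None,fx=2.7,fy=2.7,interpolation=cv2.INTER_CUBIC)
c=np.zeros((410,790,3),np.uint8);c[:a.shape[0],:a.shape[1]]=a;c[:b.shape[0],400:400+b.shape[1]]=b;cv2.imwrite("pics/rest.png",c[:,:,::-1])
```

```text
t 6.1 tcp [0.5145 0.3313 0.1907] yaw -0.065 F [ 0.1 -1.2 -3.1] w 0.0193
[0.015 0.01  0.593] 0.003
```

View pics/rest.png

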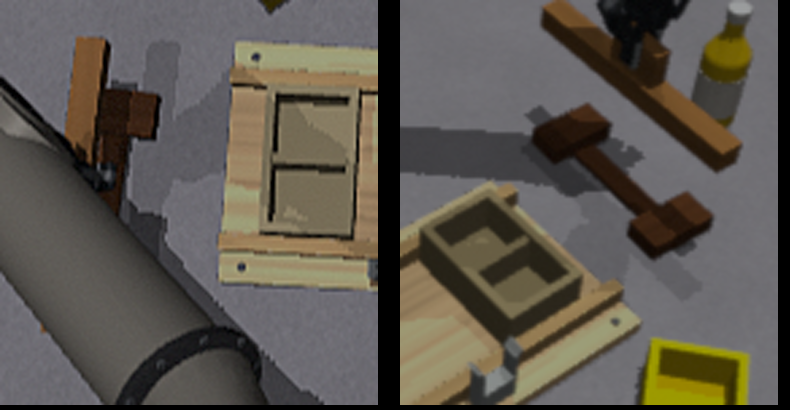

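The bar is above the rest, and its offset in the top view matches its height. Lowering.

Request:
{"op": "play_rows", "data": {"commands": [[[1,0.015,0.01,0.12,0],[1,0.015,0.01,0.25,0],[1,0.015,0.01,0.38,0],[1,0.015,0.01,0.48,0],[1,0.015,0.01,0.54,0],[1,0.015,0.01,0.58,0],[1,0.015,0.01,0.595,0],[1,0.015,0.01,0.605,0],[1,0.015,0.01,0.605,0]]]}}

```text
clock: 6.95
tcp_pos: [0.5193, 0.3279, 0.072]
orientation: [-3.139, 0.109, -0.002]
contact_force: [-0.9, 0.4, -1.8]
grip_width: 0.0193
gripper_force: 59.5
```

Request:
{"op": "play_rows", "data": {"commands": [[[1,0,0,0.01,0],[1,0,0,0.015,0],[1,0,0,0.02,0],[1,0,0,0.02,0]]]}}

```text
clock: 7.28
tcp_pos: [0.5192, 0.3281, 0.0684]
orientation: [-3.139, 0.108, -0.002]
contact_force: [-1.4, -0.8, 3.8]
grip_width: 0.0191
gripper_force: 60.4
```

Request:
{"op": "play_rows", "data": {"commands": [[[0.6,0,0,0,0],[0.3,0,0,0,0],[0,0,0,0,0],[-0.4,0,0,0,0],[-0.7,0,0,0,0],[-0.7,0,0,0,0],[-0.7,0,0,0,0]]]}}

```text
clock: 7.87
tcp_pos: [0.5188, 0.3277, 0.0672]
orientation: [3.14, -0.108, -0.0]
contact_force: [-0.3, 0.3, -0.6]
grip_width: 0.0729
gripper_force: 0.0
```

Request:
{"op": "play_rows", "data": {"commands": [[[-0.7,0,0,-0.1,0],[-0.7,0,0,-0.25,0],[-0.7,0,0,-0.4,0],[-0.7,0,0,-0.55,0],[-0.7,0,0,-0.6,0],[-0.7,0,0,-0.6,0]]]}}

```text
clock: 8.37
tcp_pos: [0.5203, 0.329, 0.1907]
orientation: [-3.136, 0.108, -0.008]
contact_force: [0.5, -0.0, -0.6]
grip_width: 0.0729
gripper_force: 0.0
```

Run:
```python
from h import *
go((.557,.19,.19,-.037-np.pi/2),(.557,.19,.19,-.037+np.pi/2));print(np.round(get_obs()["joints"],2))
S=viewer.grab_frame("scene")
b=cv2.resize(S["pixels"][80:280,190:410],None,fx=3,fy=3,interpolation=cv2.INTER_CUBIC)
cv2.imwrite("pics/rest2.png",b[:,:,::-1])
```

```text
t 8.37 tcp [0.5203 0.329  0.1907] yaw -0.069 F [ 0.5 -0.  -0.6] w 0.0729
[0.231 0.681 0.002] 0.98
[0.231 0.681 0.002] -1.02
[-0.39  0.44 -0.36  1.73  0.18  1.   -2.46]
```

View pics/rest2.png

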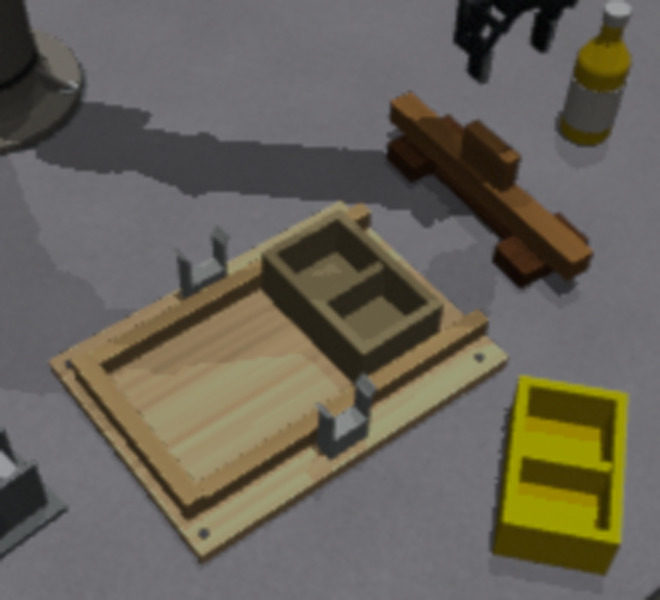

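The bar lies on both rest blocks and the lane is open. Next I'll move behind the box with the gripper shut.

```bash
python3 -c "
from h import *
go((.555,.190,.19,-.037),(.555,.190,.036,-.037))"
```

```text
t 8.42 tcp [0.5193 0.3281 0.1883] yaw -0.069 F [-0.2  0.5  0. ] w 0.0725
[ 0.226  0.677 -0.009] -0.02
[0.224 0.678 0.761] -0.02
```

Request:
{"op": "play_rows", "data": {"commands": [[[1,0.08,0.2,0,-0.02],[1,0.15,0.4,0,-0.02],[1,0.22,0.6,0,-0.02],[1,0.22,0.68,0,-0.02],[1,0.22,0.68,0.1,-0.02],[1,0.22,0.68,0.1,-0.02],[1,0.22,0.68,0.1,-0.02]]]}}

```text
clock: 9.0
tcp_pos: [0.5515, 0.1886, 0.165]
orientation: [3.14, -0.058, -0.008]
contact_force: [-0.1, 0.6, -0.3]
grip_width: 0.0002
gripper_force: 0.0
```

```bash
python3 -c "
from h import *
go((.555,.190,.036,-.037),(.547,-.03,.036,-.037))"
```

```text
t 9.0 tcp [0.5515 0.1886 0.165 ] yaw -0.037 F [-0.1  0.6 -0.3] w 0.0002
[ 0.02  -0.009  0.645] -0.0
[0.021 1.092 0.647] -0.0
```

Request:
{"op": "play_rows", "data": {"commands": [[[1,0.02,0,0.2,0],[1,0.02,0,0.4,0],[1,0.02,0,0.58,0],[1,0.02,0,0.645,0],[1,0.02,0,0.645,0],[1,0.02,0,0.645,0]]]}}

```text
clock: 9.5
tcp_pos: [0.5573, 0.1901, 0.0388]
orientation: [-3.141, 0.056, 0.001]
contact_force: [0.9, 0.6, 0.8]
grip_width: 0.0001
gripper_force: 0.0
```

Request:
{"op": "play_rows", "data": {"commands": [[[1,0,0.04,0,0],[1,0,0.08,0,0],[1,0,0.12,0,0],[1,0,0.17,0,0],[1,0,0.22,0,0],[1,0,0.27,0,0],[1,0,0.32,0,0],[1,0,0.37,0,0],[1,0,0.42,0,0],[1,0,0.47,0,0],[1,0,0.52,0,0],[1,0,0.56,0,0]]]}}

```text
clock: 10.5
tcp_pos: [0.5548, 0.0773, 0.0402]
orientation: [-3.139, 0.059, -0.007]
contact_force: [0.3, 6.6, 7.6]
grip_width: -0.0
gripper_force: 4.6
```

```bash
python3 -c "
from h import *
go((.547,-.03,.036,-.037))"
```

```text
t 10.5 tcp [0.5548 0.0773 0.0402] yaw -0.037 F [0.3 6.6 7.6] w -0.0
[-0.019  0.537  0.02 ] -0.0
```

Request:
{"op": "play_rows", "data": {"commands": [[[1,0,0.05,0,0],[1,-0.005,0.1,0,0],[1,-0.01,0.15,0,0],[1,-0.01,0.2,0,0],[1,-0.01,0.25,0,0],[1,-0.01,0.3,0,0],[1,-0.01,0.35,0,0],[1,-0.02,0.39,0,0],[1,-0.02,0.42,0,0],[1,-0.02,0.44,0,0],[1,-0.02,0.46,0,0],[1,-0.02,0.47,0,0]]]}}

```text
clock: 11.5
tcp_pos: [0.5477, -0.0164, 0.0402]
orientation: [-3.139, 0.059, -0.008]
contact_force: [1.1, 6.1, 6.7]
grip_width: -0.0001
gripper_force: 6.4
```

```bash
python3 -c "
from h import *
go((.547,-.03,.036,-.037))"
```

```text
t 11.5 tcp [ 0.5477 -0.0164  0.0402] yaw -0.037 F [1.1 6.1 6.7] w -0.0001
[-0.001  0.068  0.021] -0.0
```

Request:
{"op": "play_rows", "data": {"commands": [[[1,0,0.015,0,0],[1,0,0.03,0,0],[1,0,0.045,0,0],[1,0,0.055,0,0],[1,0,0.065,0,0],[1,0,0.075,0,0],[1,0,0.08,0,0],[1,0,0.08,0,0]]]}}

```text
clock: 12.17
tcp_pos: [0.5471, -0.0275, 0.0403]
orientation: [-3.135, 0.052, -0.008]
contact_force: [1.8, 15.6, 7.6]
grip_width: -0.0001
gripper_force: 10.7
```

Request:
{"op": "play_rows", "data": {"commands": [[[1,0,0.01,0,0],[1,0,0.02,0,0],[1,0,0.02,0,0],[1,0,0.02,0,0]]]}}

```text
clock: 12.5
tcp_pos: [0.5471, -0.0275, 0.0404]
orientation: [-3.131, 0.047, -0.009]
contact_force: [-0.1, 25.5, 8.7]
grip_width: -0.0002
gripper_force: 14.9
```

Request:
{"op": "play_rows", "data": {"commands": [[[1,0,-0.06,0,0],[1,0,-0.15,0,0],[1,0,-0.25,0,0],[1,0,-0.25,-0.1,0],[1,0,-0.25,-0.3,0],[1,0,-0.25,-0.5,0],[1,0,-0.25,-0.7,0],[-0.7,0,-0.25,-0.75,0],[-0.7,0,-0.25,-0.75,0]]]}}

```text
clock: 13.25
tcp_pos: [0.5488, 0.0118, 0.1924]
orientation: [3.14, -0.062, 0.011]
contact_force: [-0.6, -0.1, 0.5]
grip_width: 0.0236
gripper_force: 0.0
```

Run:
```python
from h import *
go((.5192,.3281,.19,-.069))
S=viewer.grab_frame("scene")
b=cv2.resize(S["pixels"][80:280,190:410],None,fx=3,fy=3,interpolation=cv2.INTER_CUBIC)
cv2.imwrite("pics/pushed.png",b[:,:,::-1])
```

```text
t 13.25 tcp [0.5488 0.0118 0.1924] yaw -0.039 F [-0.6 -0.1  0.5] w 0.0236
[-0.21  -1.574  0.01 ] 0.019
```

View pics/pushed.png

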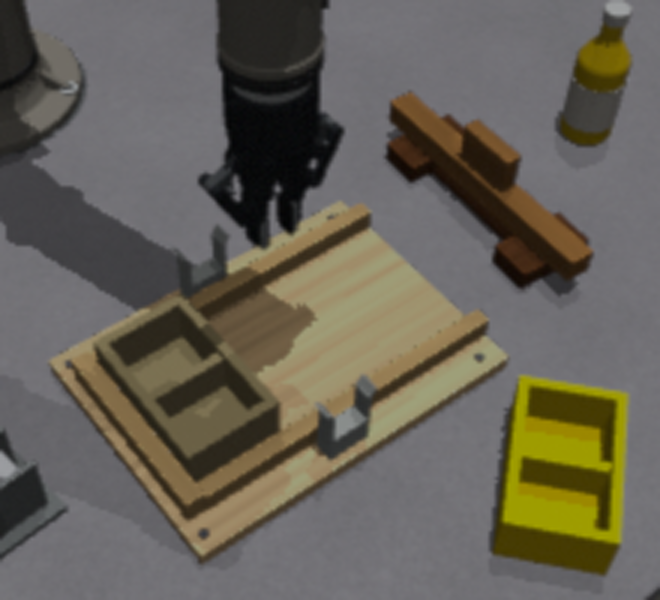

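The box is flush against the end stop at about (150,400), and the bar is undisturbed. Now I'll fetch the bar.

Request:
{"op": "play_rows", "data": {"commands": [[[-0.7,-0.03,-0.2,0,0],[-0.7,-0.06,-0.4,0,0],[-0.7,-0.08,-0.6,0,0],[-0.7,-0.1,-0.79,0,0],[-0.7,-0.1,-0.79,0,0],[-0.7,-0.1,-0.79,0,0]]]}}

```text
clock: 13.8
tcp_pos: [0.5308, 0.1735, 0.1862]
orientation: [3.141, -0.051, -0.006]
contact_force: [0.4, -0.4, -1.4]
grip_width: 0.0725
gripper_force: 0.0
```

Request:
{"op": "play_rows", "data": {"commands": [[[-0.7,-0.03,-0.2,0,0.019],[-0.7,-0.06,-0.4,0,0.019],[-0.7,-0.08,-0.6,0,0.019],[-0.7,-0.11,-0.78,0,0.019],[-0.7,-0.11,-0.78,0,0.019],[-0.7,-0.11,-0.78,0,0.019],[-0.7,-0.11,-0.78,0,0.019]]]}}

```text
clock: 14.38
tcp_pos: [0.5169, 0.3256, 0.1867]
orientation: [3.136, -0.109, -0.003]
contact_force: [0.1, -0.3, 0.1]
grip_width: 0.0725
gripper_force: 0.0
```

```bash
python3 -c "
from h import *
go((.5192,.3281,.0684,-.069))"
```

```text
t 14.38 tcp [0.5169 0.3256 0.1867] yaw -0.069 F [ 0.1 -0.3  0.1] w 0.0725
[ 0.012 -0.015  0.591] -0.0
```

Request:
{"op": "play_rows", "data": {"commands": [[[-0.7,0.01,-0.01,0.2,0],[-0.7,0.01,-0.01,0.4,0],[-0.7,0.01,-0.01,0.56,0],[-0.7,0.01,-0.01,0.59,0],[-0.7,0.01,-0.01,0.59,0],[-0.7,0.01,-0.01,0.59,0]]]}}

```text
clock: 14.88
tcp_pos: [0.5198, 0.3292, 0.0713]
orientation: [3.139, -0.109, 0.001]
contact_force: [-0.4, 0.8, 1.1]
grip_width: 0.0731
gripper_force: 0.0
```

Request:
{"op": "play_rows", "data": {"commands": [[[0.2,0,0,0,0],[0.4,0,0,0,0],[0.6,0,0,0,0],[0.8,0,0,0,0],[1,0,0,0,0],[1,0,0,0,0],[1,0,0,0,0],[1,0,0,0,0]]]}}

```text
clock: 15.55
tcp_pos: [0.5191, 0.3307, 0.0715]
orientation: [-3.139, 0.106, -0.002]
contact_force: [-1.5, -1.2, 6.6]
grip_width: 0.0192
gripper_force: 59.1
```

Request:
{"op": "play_rows", "data": {"commands": [[[1,0,0,-0.08,0],[1,0,0,-0.2,0],[1,0,0,-0.35,0],[1,0,0,-0.5,0],[1,0,0,-0.63,0],[1,0,0,-0.63,0],[1,0,0,-0.63,0]]]}}

```text
clock: 16.13
tcp_pos: [0.5191, 0.3308, 0.1976]
orientation: [-3.138, 0.105, -0.004]
contact_force: [-0.7, -0.3, -3.7]
grip_width: 0.0191
gripper_force: 59.2
```

```bash
python3 -c "
from h import *
go((.5482,.0005,.193,-.037))"
```

```text
t 16.13 tcp [0.5191 0.3308 0.1976] yaw -0.067 F [-0.7 -0.3 -3.7] w 0.0191
[0.256 1.638 0.021] -0.019
```

Request:
{"op": "play_rows", "data": {"commands": [[[1,0.02,0.1,0,0],[1,0.04,0.25,0,0],[1,0.06,0.4,0,0],[1,0.08,0.55,0,0],[1,0.11,0.7,0,0],[1,0.13,0.82,0,0],[1,0.13,0.82,0,0]]]}}

```text
clock: 16.72
tcp_pos: [0.5332, 0.157, 0.1937]
orientation: [3.134, -0.118, -0.006]
contact_force: [-0.4, -0.7, -2.5]
grip_width: 0.0193
gripper_force: 59.4
```

Request:
{"op": "play_rows", "data": {"commands": [[[1,0.02,0.1,0,-0.019],[1,0.04,0.25,0,-0.019],[1,0.06,0.4,0,-0.019],[1,0.08,0.55,0,-0.019],[1,0.11,0.7,0,-0.019],[1,0.13,0.8,0,-0.019],[1,0.13,0.81,0,-0.019],[1,0.13,0.81,0,-0.019],[1,0.13,0.81,0,-0.019]]]}}

```text
clock: 17.47
tcp_pos: [0.5476, 0.0025, 0.195]
orientation: [-3.14, 0.058, 0.004]
contact_force: [-0.0, 0.1, -1.2]
grip_width: 0.019
gripper_force: 59.5
```

```bash
python3 -c "
from h import *
go((.5482,.0005,.14,-.037))"
```

```text
t 17.47 tcp [0.5476 0.0025 0.195 ] yaw -0.037 F [-0.   0.1 -1.2] w 0.019
[0.004 0.01  0.275] 0.0
```

Request:
{"op": "play_rows", "data": {"commands": [[[1,0,0.01,0.08,0],[1,0,0.01,0.16,0],[1,0,0.01,0.22,0],[1,0,0.01,0.22,0],[1,0,0.01,0.22,0]]]}}

```text
clock: 17.88
tcp_pos: [0.5478, 0.0007, 0.1516]
orientation: [-3.141, 0.056, 0.003]
contact_force: [-0.1, -0.5, -1.6]
grip_width: 0.019
gripper_force: 59.3
```

Request:
{"op": "play_rows", "data": {"commands": [[[1,0,0,0.05,0],[1,0,0,0.1,0],[1,0,0,0.15,0],[1,0,0,0.19,0],[1,0,0,0.22,0],[1,0,0,0.24,0],[1,0,0,0.255,0],[1,0,0,0.265,0],[1,0,0,0.27,0],[1,0,0,0.27,0]]]}}

```text
clock: 18.72
tcp_pos: [0.5486, -0.0001, 0.0983]
orientation: [-3.141, 0.058, -0.0]
contact_force: [0.3, 3.1, -3.9]
grip_width: 0.0188
gripper_force: 59.3
```

Request:
{"op": "play_rows", "data": {"commands": [[[1,0,0,0.005,0],[1,0,0,0.01,0],[1,0,0,0.014,0],[1,0,0,0.014,0]]]}}

```text
clock: 19.05
tcp_pos: [0.5488, -0.0002, 0.0964]
orientation: [3.141, -0.059, 0.001]
contact_force: [-2.9, 2.9, 5.8]
grip_width: 0.0193
gripper_force: 60.6
```

Seated. I'll release it, rise, and get ready for the wheel.

Request:
{"op": "play_rows", "data": {"commands": [[[0.6,0,0,0,0],[0.3,0,0,0,0],[0,0,0,0,0],[-0.4,0,0,0,0],[-0.4,0,0,0,0],[-0.4,0,0,0,0],[-0.4,0,0,-0.15,0],[-0.4,0,0,-0.3,0],[-0.4,0,0,-0.45,0],[-0.4,0,0,-0.55,0],[-0.4,0,0,-0.55,0]]]}}

```text
clock: 19.97
tcp_pos: [0.5513, -0.0002, 0.2102]
orientation: [-3.141, 0.059, -0.013]
contact_force: [-0.2, 0.7, 0.5]
grip_width: 0.0596
gripper_force: 0.0
```

Request:
{"op": "play_rows", "data": {"commands": [[[1,-0.05,0.2,0,0],[1,-0.1,0.4,0,0],[1,-0.1,0.6,0,0],[1,-0.1,0.8,0,0],[1,-0.1,1,0,0],[1,-0.1,1,0,0],[1,-0.1,1,0,0]]]}}

```text
clock: 20.55
tcp_pos: [0.5199, -0.2026, 0.2045]
orientation: [3.14, -0.068, -0.002]
contact_force: [-0.1, 0.7, -0.2]
grip_width: -0.0001
gripper_force: 0.0
```

Run:
```python
from h import *
go((.524,-.36,.2,0.03))
S=viewer.grab_frame("scene");T=viewer.grab_frame("top")
a=cv2.resize(T["pixels"][165:280,200:410],None,fx=1.9,fy=1.9,interpolation=cv2.INTER_CUBIC)
b=cv2.resize(S["pixels"][120:290,150:350],None,fx=1.95,fy=1.95,interpolation=cv2.INTER_CUBIC)
c=np.zeros((340,795,3),np.uint8);c[:a.shape[0],:a.shape[1]]=a;c[:b.shape[0],402:402+b.shape[1]]=b[:340];cv2.imwrite("pics/back.png",c[:,:,::-1])
```

```text
t 20.55 tcp [ 0.5199 -0.2026  0.2045] yaw -0.043 F [-0.1  0.7 -0.2] w -0.0001
[0.055 0.785 0.023] -0.047
```

View pics/back.png

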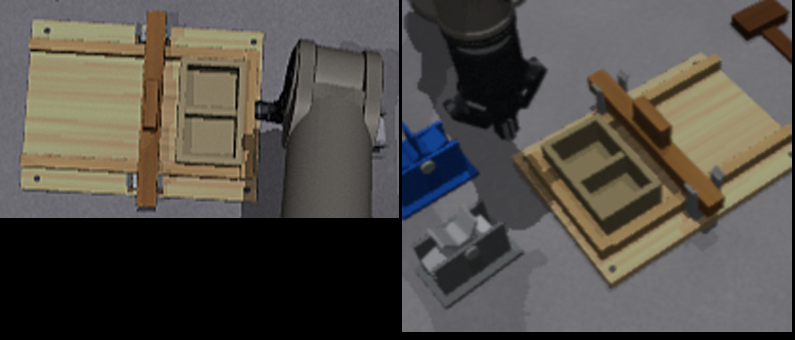

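The bar sits in both brackets and the box is at the stop. I'll go behind the tally's upper short fin.

Request:
{"op": "play_rows", "data": {"commands": [[[1,0.02,0.2,0,-0.047],[1,0.03,0.4,0,-0.047],[1,0.03,0.6,0,-0.047],[1,0.04,0.78,0,-0.047],[1,0.04,0.78,0.1,-0.047],[1,0.04,0.78,0.3,-0.047],[1,0.04,0.78,0.4,-0.047],[1,0.04,0.78,0.4,-0.047],[1,0.04,0.78,0.4,-0.047]]]}}

```text
clock: 21.4
tcp_pos: [0.5235, -0.3534, 0.1247]
orientation: [-3.139, -0.062, 0.003]
contact_force: [-0.5, 0.8, 1.1]
grip_width: 0.0
gripper_force: 0.0
```

```bash
python3 -c "
from h import *
go((.521,-.359,.095,.03),(.523,-.309,.095,.03))"
```

```text
t 21.4 tcp [ 0.5235 -0.3534  0.1247] yaw 0.039 F [-0.5  0.8  1.1] w 0.0
[-0.013  0.028  0.148] 0.006
[ 0.006 -0.222  0.149] 0.006
```

Request:
{"op": "play_rows", "data": {"commands": [[[1,-0.01,0.03,0.08,0],[1,-0.01,0.03,0.148,0],[1,-0.01,0.03,0.148,0],[1,0,0,0.148,0],[1,0,-0.03,0.148,0],[1,0,-0.06,0.148,0],[1,0,-0.09,0.148,0],[1,0,-0.12,0.148,0],[1,0,-0.15,0.148,0],[1,0,-0.18,0.148,0],[1,0,-0.21,0.148,0],[1,0,-0.22,0.148,0]]]}}

```text
clock: 22.4
tcp_pos: [0.5238, -0.3182, 0.1039]
orientation: [3.13, 0.051, 0.012]
contact_force: [-12.3, -5.6, 44.3]
grip_width: -0.0
gripper_force: 25.9
```

Request:
{"op": "play_rows", "data": {"commands": [[[1,0,0,0,0],[1,0,0.03,0,0],[1,0,0.03,-0.1,0],[1,0,0.03,-0.25,0],[1,0,0.03,-0.25,0],[1,0,0.15,-0.25,0],[1,0,0.3,-0.25,0],[1,0,0.34,-0.25,0],[1,0,0.34,-0.25,0],[1,0,0.34,-0.25,0]]]}}

```text
clock: 23.23
tcp_pos: [0.5243, -0.3788, 0.146]
orientation: [-3.14, -0.057, -0.0]
contact_force: [-0.0, 0.4, 0.2]
grip_width: -0.0002
gripper_force: 0.0
```

Run:
```python
from h import *
go((.52,-.375,.09,.03),(.523,-.323,.09,.03))
S=viewer.grab_frame("scene");T=viewer.grab_frame("top")
for f in(S,T): print([(d['score'],d['rect']) for d in viewer.trace(f,"tally_wheel")])
p=[.522,-.307,.03]
a=cv2.resize(S["pixels"][205:285,145:225],None,fx=5,fy=5,interpolation=cv2.INTER_CUBIC);b=a.copy()
th=-.75
for k in range(5):
    L=.058 if k==0 else .045;an=th+k*2*np.pi/5;u=[np.sin(an),np.cos(an)]
    P=[[x,u[0]*rr,.066+u[1]*rr] for x,rr in((-.018,.017),(-.018,L),(.018,L),(.018,.017))]
    cv2.polylines(b,[((proj(S,tow(p,P))-[145,205])*5).astype(int)],True,(255,0,0) if k==0 else (0,255,0),1)
cv2.imwrite("pics/w2.png",np.hstack([a,b])[:,:,::-1])
```

```text
t 23.23 tcp [ 0.5243 -0.3788  0.146 ] yaw 0.036 F [-0.   0.4  0.2] w -0.0002
[-0.021 -0.02   0.28 ] 0.004
[ 0.004 -0.279  0.28 ] 0.004
[(0.88, [143.7, 187.9, 171.8, 205.2]), (0.85, [154.9, 225.9, 195.6, 255.2])]
[(0.85, [361.5, 284.5, 394.9, 294.3]), (0.62, [370.8, 224.9, 404.4, 242.6])]
```

View pics/w2.png

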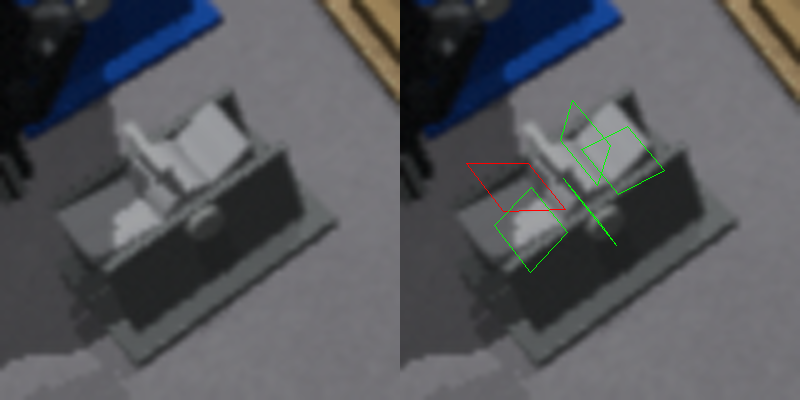

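The picture shows the wheel only partly turned: the short fin at (145,155) is almost upright and the long fin is still to the left, near horizontal. The finger rode on the fin tip. I'll fit the angle from the fin corners.

Run:
```python
from h import *
S=viewer.grab_frame("scene")
q=lambda L:np.array(L)/5+[145,205]
C=np.array([[.027,-.055,.078],[.027,.055,.078],[-.027,.055,.078],[.04,-.065,.008],[.04,.065,.008]])
px=q([(107,270),(280,150),(230,92),(140,365),(338,220)])
fx=q([(57,213),(122,125),(213,100),(250,140)])
def res(v):
    P=[]
    for k,L,x in((0,.058,-.018),(1,.045,-.018),(2,.045,-.018),(2,.045,.018)):
        an=v[3]+k*2*np.pi/5;P.append([x,np.sin(an)*L,.066+np.cos(an)*L])
    return np.r_[(proj(S,tow(v[:3],C))-px).ravel(),(proj(S,tow(v[:3],P))-fx).ravel()]
s=least_squares(res,[.523,-.307,.04,-1.4],loss='soft_l1');print(s.x,s.fun.round(1))
```

```text
[ 0.52277914 -0.30567074  0.04924814 -1.40527743] [-0.3  0.4  1.4 -0.6 -0.1 -1.9 -1.  -0.4 -0.1 -0.2 -0.2  1.   0.6  0.1
 -0.1  0.1  0.2  0.8]
```

Request:
{"op": "play_rows", "data": {"commands": [[[1,0,-0.15,0,0],[1,0,-0.15,0.12,0],[1,0,-0.15,0.24,0],[1,0,-0.15,0.24,0],[1,0,-0.18,0.24,0],[1,0,-0.21,0.24,0],[1,0,-0.24,0.24,0],[1,0,-0.27,0.24,0],[1,0,-0.3,0.24,0],[1,0,-0.33,0.24,0],[1,0,-0.34,0.24,0],[1,0,-0.34,0.24,0]]]}}

```text
clock: 24.48
tcp_pos: [0.5219, -0.3108, 0.0982]
orientation: [-3.141, -0.059, -0.001]
contact_force: [0.9, -0.6, -0.1]
grip_width: 0.0
gripper_force: 0.0
```

Request:
{"op": "play_rows", "data": {"commands": [[[1,0,0.02,-0.15,0],[1,0,0.02,-0.3,0],[1,0,0.02,-0.3,0],[1,0,0.2,-0.3,0],[1,0,0.38,-0.3,0],[1,0,0.38,-0.3,0],[1,0,0.38,-0.3,0],[1,0,0.38,-0.15,0],[1,0,0.38,0,0],[1,0,0.38,0.04,0],[1,0,0.38,0.04,0]]]}}

```text
clock: 25.4
tcp_pos: [0.5227, -0.3852, 0.087]
orientation: [-3.137, -0.059, 0.008]
contact_force: [0.0, 0.5, 1.0]
grip_width: -0.0
gripper_force: 0.0
```

```bash
python3 -c "
from h import *
go((.522,-.324,.09,.04),(.522,-.335,.09,.04))"
```

```text
t 25.4 tcp [ 0.5227 -0.3852  0.087 ] yaw 0.038 F [0.  0.5 1. ] w -0.0
[ 0.008 -0.306 -0.014] -0.001
[ 0.006 -0.251 -0.014] -0.001
```

Request:
{"op": "play_rows", "data": {"commands": [[[1,0,-0.04,0,0],[1,0,-0.08,0,0],[1,0,-0.12,0,0],[1,0,-0.15,0,0],[1,0,-0.18,0,0],[1,0,-0.21,0,0],[1,0,-0.24,0,0],[1,0,-0.26,0,0],[1,0,-0.28,0,0],[1,0,-0.295,0,0],[1,0,-0.305,0,0],[1,0,-0.305,0,0]]]}}

```text
clock: 26.4
tcp_pos: [0.5247, -0.3522, 0.1045]
orientation: [3.105, 0.033, 0.027]
contact_force: [-14.2, -41.8, 50.6]
grip_width: 0.0003
gripper_force: 32.4
```

Request:
{"op": "play_rows", "data": {"commands": [[[1,0,0.05,0,0],[1,0,0.2,0,0],[1,0,0.35,0,0],[1,0,0.35,-0.15,0],[1,0,0.35,-0.3,0],[1,0,0.35,-0.3,0]]]}}

```text
clock: 26.9
tcp_pos: [0.5286, -0.3984, 0.1576]
orientation: [3.135, 0.056, 0.015]
contact_force: [0.7, -0.8, 0.6]
grip_width: 0.0003
gripper_force: 0.0
```

Run:
```python
from h import *
go((.522,-.324,.09,.04))
S=viewer.grab_frame("scene")
p=[.5228,-.3057,.049]
g=cv2.cvtColor(S["pixels"],cv2.COLOR_RGB2GRAY)
# print the region of the wheel as gray levels (scored fin model contrast over angle)
up=4;G=cv2.resize(g,None,fx=up,fy=up,interpolation=cv2.INTER_CUBIC)
E=np.hypot(cv2.Sobel(G,cv2.CV_32F,1,0,ksize=5),cv2.Sobel(G,cv2.CV_32F,0,1,ksize=5))
E=cv2.GaussianBlur(E,(0,0),2)
best=[]
for th in np.arange(-1.0,.9,.05):
    u=np.array([np.sin(th),np.cos(th)]);sc=[]
    P=[[x,u[0]*rr,.066+u[1]*rr] for rr in np.linspace(.03,.058,20) for x in(-.018,.018)]+[[x,u[0]*.058,.066+u[1]*.058] for x in np.linspace(-.018,.018,20)]
    z=(proj(S,tow(p,P))*up).astype(int);best.append((E[z[:,1],z[:,0]].mean(),round(th,2)))
print(sorted(best)[::-1][:6])
Z=g[205:262,150:212]
for row in Z[::2]: print(''.join(' .:-=+*#%@'[min(9,int(v)//22)] for v in row))
P=[[x,0,.124] for x in(-.018,.018)]+[[x,0,.083] for x in(-.018,.018)];print(proj(S,tow(p,P))-[150,205])
d=viewer.trace(S,"tally_wheel");print([(x['score'],x['rect']) for x in d])
```

```text
t 26.9 tcp [ 0.5286 -0.3984  0.1576] yaw 0.036 F [ 0.7 -0.8  0.6] w 0.0003
[-0.023 -0.375  0.335] -0.003
[(np.float32(551.9276), np.float64(0.55)), (np.float32(535.0543), np.float64(-0.8)), (np.float32(531.5327), np.float64(-0.75)), (np.float32(527.8299), np.float64(0.6)), (np.float32(525.40295), np.float64(0.5)), (np.float32(517.48706), np.float64(-0.7))]
.........:==::::..  .   . ... . ..:--=+++++++++++++++++++=--=*
.....   ..:::::..   .     . . ...::::--=++++++++++++++++++==-=
:..      ......     . .. . ....:::::::.-++++++++++++++++++++=-
...       ..         .  ...:::::::.:-=+++++++++++++++++++++++=
                     ...::::::..:-=+++++++++++++++++++++++++++
          ..      ...::::::..:-=++++++++++++++++++++++++++++++
               ..::::::...:-++++++++++++++++++++++++++++++++++
            ..::::::...-==++++++++++++++++++++++++++++++++++++
         ...:::::..:-=++++++++++++++++++++++++++++++++++++++++
      ......::..:-=++++++++++++++++++++==-++++++++++++++++++++
.  ..........:-==++++++++++++**++++===::.:=+++++++++++++++++++
...........:-=+++++++++++++++++**+=-:.....:=++++
[... 608 characters left out ...]
-----==-=++=::...............:=====+
------:.......:==-----------==-:-+=-::::............::-======-
-------:......-=--------====:...::::::............:--=====-:-=
--------:.......:----====:.....................:--=====-::-=++
---------:.......:====:.....................:---===--::-++++++
-------:::::...:===-:.....................:--====--:-+++++++++
-------::::::.::::.....................::-====--:-=+++++++++++
-------:::::::::....................:--====--::-++++++++++++++
[[20.95413424 20.76929755]
 [28.77491854 29.89952289]
 [24.67806695 29.38583142]
 [32.29692868 38.34938697]]
[(0.7, [158.6, 226.9, 195.3, 254.4]), (0.65, [138.7, 184.0, 172.2, 208.0]), (0.46, [223.0, 178.9, 285.8, 239.2])]
```

```bash
cat > wh.py <<'E'
from h import *
def box(x0,x1,quad): # quad: 4 (y,z) pts ; returns faces
    A=[[x0,*q] for q in quad];B=[[x1,*q] for q in quad]
    F=[A,B]
    n=len(quad)
    return F+[[A[i],A[(i+1)%n],B[(i+1)%n],B[i]] for i in range(n)]
def label(f,p,th,up=3,win=(140,195,235,290)):
    faces=[]
    rect=lambda y0,y1,z0,z1:[(y0,z0),(y1,z0),(y1,z1),(y0,z1)]
    for k in range(5):
        L=.058 if k==0 else .045;a=th+k*2*np.pi/5;u=np.array([np.sin(a),np.cos(a)]);n=np.array([u[1],-u[0]])*.0025
        c=np.array([0,.066])
        faces.append((1,box(-.018,.018,[c-n,c+n,c+n+u*L,c-n+u*L])))
    faces.append((1,box(-.018,.018,[(.017*np.sin(t),.066+.017*np.cos(t)) for t in th+np.arange(10)*np.pi/5])))
    groups=[[box(-.04,.04,rect(-.065,.065,0,.008))],[box(-.027,-.021,rect(-.055,.055,.008,.078))],[b for _,b in faces],[box(.021,.027,rect(-.055,.055,.008,.078))]]
    W=np.asarray(f["world_to_cam"]);lab=np.zeros(((win[3]-win[1])*up,(win[2]-win[0])*up),np.int32);i=0
    for g in groups:
        fl=[]
        for b in g:
            for q in b:
                w=tow(p,q);d=np.linalg.norm(w.mean(0)+W[:3,:3].T@W[:3,3]);fl.append((d,w))
        for j,(d,w) in enumerate(fl):
            fl[j]=(d,w,i:=i+1)
        for d,w,j in sorted(fl,key=lambda t:-t[0]):
            cv2.fillPoly(lab,[np.int32(np.round((proj(f,w)-[win[0],win[1]])*up))],j)
    return lab
def score(f,p,th,up=3,win=(140,195,235,290)):
    G=cv2.resize(f["pixels"],None,fx=up,fy=up,interpolation=cv2.INTER_LINEAR)[win[1]*up:win[3]*up,win[0]*up:win[2]*up].astype(float).sum(2)/3
    lab=label(f,p,th,up,win);m=label(f,p,0,up,win)*0
    y,x=np.array(proj(f,tow(p,[[0,0,.075]]))[0])[::-1];r_=24*up
    cy,cx=int((y-win[1])*up),int((x-win[0])*up)
    L=lab[max(0,cy-r_):cy+r_,max(0,cx-r_):cx+r_].ravel();V=G[max(0,cy-r_):cy+r_,max(0,cx-r_):cx+r_].ravel()
    k=L>0;L,V=L[k],V[k]
    n=np.bincount(L)+1e-9;mu=np.bincount(L,V)/n
    return np.mean(np.abs(V-mu[L]))+0*len(V)
def angle(f,p,lo=-2.9,hi=.9):
    A=np.arange(lo,hi,.04);s=[score(f,p,a) for a in A];o=np.argsort(s)[:6];return [(round(A[i],2),round(s[i],2)) for i in o]
E
python3 - <<'E'
from wh import *
p=[.5228,-.3057,.049]
f=dict(np.load("S.npz"));print("start",angle(f,p))
w=cv2.imread("pics/w2.png")[:,:400,::-1];g=dict(f);g["pixels"]=f["pixels"].copy();g["pixels"][205:285,145:225]=cv2.resize(w,(80,80),interpolation=cv2.INTER_AREA)
print("w2",angle(g,p))
n=viewer.grab_frame("scene");np.savez("N.npz",**n);print("now",angle(n,p))
E
```

```text
start [(np.float64(-1.98), np.float64(12.04)), (np.float64(-1.94), np.float64(12.07)), (np.float64(-1.9), np.float64(12.43)), (np.float64(-2.02), np.float64(12.46)), (np.float64(-1.86), np.float64(12.98)), (np.float64(-2.06), np.float64(13.11))]
w2 [(np.float64(-1.42), np.float64(12.78)), (np.float64(-2.7), np.float64(12.95)), (np.float64(-1.38), np.float64(12.97)), (np.float64(-2.66), np.float64(12.97)), (np.float64(-1.46), np.float64(12.98)), (np.float64(-0.18), np.float64(13.04))]
now [(np.float64(-0.78), np.float64(12.69)), (np.float64(-0.74), np.float64(12.87)), (np.float64(-0.82), np.float64(13.01)), (np.float64(-0.7), np.float64(13.35)), (np.float64(-0.86), np.float64(13.74)), (np.float64(-0.66), np.float64(13.78))]
```

Current angle is about -0.78. The fin leans towards the finger, so a flat push locks it like a strut. Next I'll follow the tip's arc, rising while pushing.

Request:
{"op": "play_rows", "data": {"commands": [[[1,-0.02,-0.05,0.1,0],[1,-0.02,-0.1,0.2,0],[1,-0.02,-0.1,0.326,0],[1,-0.02,-0.1,0.326,0],[1,-0.02,-0.1,0.326,0]]]}}

```text
clock: 27.47
tcp_pos: [0.5188, -0.3755, 0.0832]
orientation: [-3.139, -0.059, 0.006]
contact_force: [-0.1, 0.2, -0.1]
grip_width: 0.0001
gripper_force: 0.0
```

```bash
python3 -c "
from h import *
A=np.arange(-.8,.01,.1)
go(*[(.522,-.306+.058*np.sin(a)-.0025*np.cos(a)-.016,.052+.058*np.cos(a),.04) for a in A])"
```

```text
t 27.47 tcp [ 0.5188 -0.3755  0.0832] yaw 0.037 F [-0.1  0.2 -0.1] w 0.0001
[ 0.018 -0.05  -0.046] -0.002
[ 0.019 -0.071 -0.066] -0.002
[ 0.019 -0.093 -0.083] -0.002
[ 0.02  -0.117 -0.098] -0.002
[ 0.021 -0.143 -0.111] -0.002
[ 0.022 -0.17  -0.121] -0.002
[ 0.023 -0.197 -0.128] -0.002
[ 0.024 -0.226 -0.132] -0.002
[ 0.025 -0.255 -0.134] -0.002
```

Request:
{"op": "play_rows", "data": {"commands": [[[1,0.02,-0.03,-0.03,0],[1,0.02,-0.05,-0.046,0],[1,0.02,-0.07,-0.068,0],[1,0.02,-0.093,-0.088,0],[1,0.02,-0.117,-0.105,0],[1,0.02,-0.143,-0.12,0],[1,0.02,-0.17,-0.13,0],[1,0.02,-0.197,-0.137,0],[1,0.025,-0.226,-0.142,0],[1,0.025,-0.25,-0.145,0],[1,0.025,-0.255,-0.145,0],[1,0.025,-0.255,-0.145,0]]]}}

```text
clock: 28.47
tcp_pos: [0.5229, -0.3276, 0.1163]
orientation: [3.138, 0.055, 0.001]
contact_force: [-5.3, -4.3, 18.8]
grip_width: 0.0001
gripper_force: 10.4
```

Run:
```python
from wh import *
go((.522,-.3245,.110,.04))
n=viewer.grab_frame("scene");print("now",angle(n,[.5228,-.3057,.049]))
```

```text
t 28.47 tcp [ 0.5229 -0.3276  0.1163] yaw 0.035 F [-5.3 -4.3 18.8] w 0.0001
[-0.004 -0.016  0.032] -0.003
now [(np.float64(-2.7), np.float64(10.97)), (np.float64(-0.18), np.float64(11.01)), (np.float64(-2.74), np.float64(11.05)), (np.float64(-0.22), np.float64(11.08)), (np.float64(-2.78), np.float64(11.17)), (np.float64(-0.26), np.float64(11.19))]
```

Request:
{"op": "play_rows", "data": {"commands": [[[1,0,0.02,-0.02,0],[1,0,0.06,-0.05,0],[1,0,0.15,-0.1,0],[1,0,0.2,-0.1,0],[1,0,0.2,-0.1,0],[1,0,0.2,-0.1,0]]]}}

```text
clock: 29.02
tcp_pos: [0.524, -0.3657, 0.1329]
orientation: [-3.14, -0.055, 0.001]
contact_force: [0.1, -0.1, 0.3]
grip_width: -0.0002
gripper_force: 0.0
```

Run:
```python
from wh import *
go((.522,-.355,.098,.04),(.522,-.3245,.098,.04))
n=viewer.grab_frame("scene");print("now",angle(n,[.5228,-.3057,.049]))
```

```text
t 29.02 tcp [ 0.524  -0.3657  0.1329] yaw 0.035 F [ 0.1 -0.1  0.3] w -0.0002
[-0.008 -0.054  0.175] -0.003
[-0.003 -0.206  0.175] -0.003
now [(np.float64(-0.26), np.float64(11.5)), (np.float64(-2.78), np.float64(11.54)), (np.float64(-2.74), np.float64(11.61)), (np.float64(-0.22), np.float64(11.61)), (np.float64(-0.3), np.float64(11.79)), (np.float64(-2.82), np.float64(11.97))]
```

Request:
{"op": "play_rows", "data": {"commands": [[[1,0,0,0.09,0],[1,0,0,0.175,0],[1,0,0,0.175,0],[1,0,-0.05,0.175,0],[1,0,-0.08,0.175,0],[1,0,-0.11,0.175,0],[1,0,-0.135,0.175,0],[1,0,-0.16,0.175,0],[1,0,-0.18,0.175,0],[1,0,-0.2,0.175,0],[1,0,-0.21,0.175,0],[1,0,-0.21,0.175,0]]]}}

```text
clock: 30.07
tcp_pos: [0.5232, -0.3232, 0.0989]
orientation: [-3.141, -0.058, -0.0]
contact_force: [0.5, 0.4, 1.0]
grip_width: 0.0
gripper_force: 0.0
```

Request:
{"op": "play_rows", "data": {"commands": [[[1,0,0.04,0,0],[1,0,0.1,0,0],[1,0,0.2,0,0],[1,0,0.3,0,0],[1,0,0.3,-0.15,0],[1,0,0.3,-0.35,0],[1,0,0.3,-0.4,0],[1,0,0.3,-0.4,0]]]}}

```text
clock: 30.73
tcp_pos: [0.5272, -0.3867, 0.183]
orientation: [3.137, 0.054, 0.01]
contact_force: [-0.8, 0.5, 0.6]
grip_width: -0.0001
gripper_force: 0.0
```

Run:
```python
from wh import *
go()
n=viewer.grab_frame("scene");t=viewer.grab_frame("top")
for p in ([.5228,-.3057,.049],[.522,-.307,.03],[.526,-.306,.058]):print("now",angle(n,p))
o=dict(np.load("S.npz"))
for nm in("paint_tin","roller","glue","bar","drawer_box"):
    print(nm,[np.round(d["rect"],1).tolist() for d in viewer.trace(n,nm)[:2]],[np.round(d["rect"],1).tolist() for d in viewer.trace(t,nm)[:2]])
```

```text
t 30.73 tcp [ 0.5272 -0.3867  0.183 ] yaw 0.035 F [-0.8  0.5  0.6] w -0.0001
now [(np.float64(-2.58), np.float64(13.07)), (np.float64(-0.06), np.float64(13.2)), (np.float64(-0.02), np.float64(13.33)), (np.float64(-0.1), np.float64(13.33)), (np.float64(-2.62), np.float64(13.38)), (np.float64(-2.54), np.float64(13.4))]
now [(np.float64(-2.58), np.float64(13.41)), (np.float64(-2.54), np.float64(13.44)), (np.float64(-0.06), np.float64(13.47)), (np.float64(-0.02), np.float64(13.53)), (np.float64(0.02), np.float64(13.54)), (np.float64(-0.1), np.float64(13.78))]
now [(np.float64(-2.62), np.float64(15.4)), (np.float64(-2.58), np.float64(15.46)), (np.float64(-0.1), np.float64(15.53)), (np.float64(-0.06), np.float64(15.66)), (np.float64(-0.18), np.float64(15.73)), (np.float64(-2.7), np.float64(15.75))]
paint_tin [[111.1, 285.3, 164.0, 340.9], [225.2, 178.9, 283.2, 238.9]] [[417.5, 181.7, 457.0, 207.3]]
roller [[59.9, 220.0, 114.1, 283.2], [209.3, 147.0, 355.9, 264.9]] [[454.4, 319.5, 468.2, 337.5]]
glue [[379.0, 79.6, 399.6, 126.5], [161.2, 224.7, 197.2, 252.4]] [[84.9, 222.6, 122.7, 245.7], [458.5, 319.3, 468.8, 337.6]]
bar [[247.4, 154.2, 319.8, 231.6]] [[273.6, 169.6, 288.9, 270.4], [457.5, 316.5, 464.5, 339.2]]
drawer_box [[354.9, 207.9, 400.0, 272.6], [223.2, 177.7, 285.6, 238.4]] [[288.9, 196.1, 332.4, 251.9], [210.7, 100.4, 271.4, 160.3]]
```

Run:
```python
from wh import *
n=viewer.grab_frame("scene");f0=dict(np.load("S.npz"))
p=[.5228,-.3057,.049]
for th in(-.1,-.04,.02):
  for x in(-.012,0,.012):
    R=np.arange(.03,.072,.003);P=[[x,r*np.sin(th),.066+r*np.cos(th)] for r in R]
    z=proj(n,tow(p,P)).astype(np.float32)
    v=[cv2.remap(im["pixels"],z[:,:1].copy(),z[:,1:].copy(),1).mean(2).ravel().round().astype(int).tolist() for im in(n,f0)]
    print(th,x,v[0],"| start",v[1])
g=n["pixels"].mean(2)[205:262:2,150:212]
for row in g: print(''.join(' .:-=+*#%@'[min(9,int(v)//22)] for v in row))
print(proj(n,tow(p,[[-.018,0,.124],[.018,0,.124],[-.018,0,.111],[.018,0,.111]]))-[150,205])
```

```text
-0.1 -0.012 [65, 70, 71, 78, 82, 77, 89, 93, 101, 110, 115, 118, 119, 118] | start [125, 113, 114, 119, 117, 113, 112, 113, 112, 111, 109, 109, 108, 109]
-0.1 0 [67, 65, 65, 63, 63, 64, 64, 66, 72, 69, 80, 82, 88, 101] | start [154, 154, 154, 153, 150, 140, 121, 107, 112, 118, 114, 112, 113, 113]
-0.1 0.012 [69, 72, 67, 64, 63, 62, 62, 60, 62, 63, 68, 70, 74, 74] | start [154, 154, 154, 153, 153, 154, 154, 153, 153, 152, 148, 136, 113, 104]
-0.04 -0.012 [69, 69, 77, 85, 91, 104, 113, 124, 135, 141, 146, 152, 145, 133] | start [120, 104, 106, 110, 111, 111, 112, 113, 113, 112, 111, 111, 111, 111]
-0.04 0 [59, 60, 65, 74, 85, 96, 102, 111, 117, 130, 137, 143, 151, 154] | start [153, 152, 151, 149, 145, 127, 109, 104, 103, 106, 109, 111, 112, 112]
-0.04 0.012 [69, 66, 63, 62, 62, 61, 62, 74, 95, 122, 131, 144, 147, 147] | start [153, 152, 152, 151, 150, 148, 146, 142, 139, 133, 126, 113, 105, 103]
0.02 -0.012 [92, 104, 114, 128, 141, 148, 152, 154, 154, 146, 141, 135, 129, 125] | start [111, 105, 103, 105, 109, 110, 111, 112, 112, 111, 112, 112, 114, 113]
0.02 0 [60, 71, 92, 121, 134, 1
[... 1512 characters left out ...]
=-:.............:==+++++
-----::::.:-======+**###*+++*+-:--==-:................:-===+++
-----:......:-=+*#########*+=--==-=++=::...............:=====+
------:......:-+*#######**+===-:-+=:::::............::-======-
-------:.......-+*#**++=====:...::::::............:--=====-:-+
--------:.......:-----===:.....................:--=====-::-+++
---------:........-===:.....................:---===--::-++++++
------::::::...:===-:.....................:--===---:-+++++++++
-------::::::.::::.....................::-====--:-=+++++++++++
-------:::::::::....................:--====--::-++++++++++++++
[[20.95413424 20.76929755]
 [28.77491854 29.89952289]
 [22.16210694 23.5643367 ]
 [29.91781753 32.64151986]]
```

The bright tip edge runs from (21,21) to (28,29), which matches the long fin upright (predicted (21,20.8) to (28.8,29.9)). The bar, box and bystanders are in place.

```bash
python3 -c "
from h import *
print(r.hand_in())"
```

```text
the job is handed in; nothing more can be done
None
```

I handed the job in at about 31 s of the 72 s allowed; hand-in returned no verdict. By the camera, the bar is back in both brackets and released, the box is against the end stop, and the long fin is within about 0.1 rad of upright; the paint tin, roller and glue bottle look unmoved.

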